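# Shut and bolt the child-safe blade box

## Robot

A 6-joint arm with a two-finger parallel gripper is mounted at the origin on a cart in front of the work surface, level with it; the furniture and walls round the work are solid. World frame = base frame: x ahead of the robot, y to its left, z up, the work surface at z = 0. Lengths are in mm, angles in rad, forces in N, time in s.
With the tool pointing down it reaches from about 300 to 775 mm from the base axis. Payload 14.6 kg.
Tool frame: the origin (TCP) lies at the centre of the arm's flange, where the gripper is bolted on; the fingertips stand 199 mm ahead of it and the grasp point (between the pads) lies 180 mm ahead of it; z points along the fingers, y is the line along which they close (so a half turn about z gives the same grasp; the last joint's range is limited). The gripper opens to 94 mm and grips with 3 to 60 N. Pads are 16 mm wide; open, the fingers measure 119 mm over their backs; the gripper's body (75 mm by 177 mm) begins 78 mm behind the grasp point.
Start: joints at [-1.246, 0.3, 1.521, -0, 1.321, -0.067], TCP at [210.012, -508.317, 404.646] pointing down, gripper open.
Joint ranges: [-3.03, 3.03], [-0.79, 2.21], [0.23, 2.52], [-1.04, 4.18], [0, 3.07], [-2.55, 2.55]. Speed limits (rad/s): [2.22, 2.22, 2.57, 3.14, 3.14, 3.14].

## Interface

Orientations are given as [roll, pitch, yaw] about the fixed x, y, z axes, in that order (R = Rz(yaw) Ry(pitch) Rx(roll)).
In Python, from cell import manip, optics, workorder gives the robot as it stands.
- The arm moves only by the tool step_arm, never from a script. Its argument "increments" is a list that holds one entry, the list of rows, each a list of 7 numbers: the turn, a rotation vector about the tool's x, y, z as a fraction of full scale, then the shift along the tool's x, y, z as a fraction of full scale, then the closure, from -1 (fully open) to 1 (shut). In form: [[[wx, wy, wz, tx, ty, tz, fingers], ...]]. A call has 1 to 5 rows; each row shifts and turns the commanded pose from where the row before left it, along the tool's axes as they then stand; what a row does not reach is not made up. Full scale, the value 1, is 40 mm for a shift and 45 degrees for a turn. A row lasts 1/10 s, in which the tool goes at most 50 mm and 8.59 degrees, less where a joint would pass 70% of its speed; a pose out of reach is approached as far as the arm can. A call with a number of a shift or a turn outside -1 to 1 is refused whole. A call with a gripper value outside its range is refused whole. The fingers move at their own pace and stop on an object; "newtons" is the grip in N (left out, the last holds). Time passes only in rows, so rows that do not move let the fingers close. It gives the time, the measured TCP pose, the force, the opening and the grip force at its end, in the units of the state.
- manip.read_state(): the state, without advancing time (a new reading comes with each control period).
- optics.camera(name): name is "scene" or "top" or "wrist"; returns a dict with "frame" (480x640x3 uint8, red, green, blue), "range_z" (480x640 float32, mm along the optical axis (not along the pixel's ray), 0 where there is no reading), "mtx" (3x3 intrinsics, pixels), "cam_to_world" (4x4, takes a point from camera to world coordinates). Camera axes: x right, y down, z forward; pixel columns grow to the right and rows downward; lengths in mm; the calibration is good to about 2 mm. A picture is of the moment at which its call begins.
- workorder.sign_off(): hands the job in; it is judged then, once.
The state is a dict: "clock": time; "joints": joint angles; "qd": joint speeds; "effort": joint torques, N m; "eef_pos": TCP position; "eef_rot": TCP orientation; "wrist_force": force on the tool from outside, world axes, zero at the start; "moment": the same for the moment, N m; "finger_gap": finger opening in mm; "finger_force": force on a finger pad.
Only numpy, scipy, OpenCV 4.12 (cv2) and the standard library are available. Lean on these libraries where they do the work, as an engineer would, in place of code of your own. Each camera call takes 0.05 s, during which the arm holds its last target. There are 200 camera calls.

## Task

Shut the blade box so that a child cannot get at the sharp disc: swing the lid down, slide the barrel bolt all the way across through the keeper on the lid until it comes up against its stop, then turn the handle down fully into the notch of the guide and leave it there. Use gentle force on the bolt and do not ram it against its stop or guide, and leave the lemon, the lime, the small salt box and the scraper where they are.

Things in the scene. Friction and masses are not known exactly. Their poses are not given: they have to be found in the camera images.
- blade_box: white box, 200 mm deep (x) x 310 mm wide (y) x 95 mm high, fixed, with a light wooden top; origin at the centre of its underside, x away from the robot, y to the left, z up. The right part of the top (y -155 to -30 mm) is a fixed deck that carries the steel bolt; the left part is the hinged lid, flush with the deck (95 mm up) when shut
- lid (a joint): angle of the wooden lid, rad: 0 fully shut, grows as it opens. Its hinge is stiff: it stays where it is left, and about 1 N at the free edge swings it down. A rubber cushion under the free edge takes the last 3.5 mm: fully down needs about 6 N, and let go it springs back about 2.5 mm. That is near enough for the bolt, which rides up a ramp on the lid and draws it down
- lid_hinge (a point): middle of the lid's hinge line, which runs along the box's x at y = 150 mm, 95 mm up, at the box's left. From it the lid reaches 178 mm to its free edge; it is 200 mm wide and 12 mm thick
- lid_edge (a point): point on the lid's top face, 15 mm in from its free edge and 60 mm toward the robot from the lid's middle
- keeper (a point): middle of the throat of the keeper on the lid: a steel staple 30 mm wide, 12 mm long along the bolt's way, its top 28.5 mm above the lid's top, with a brass ramp and striker under it. With the lid shut it lies on the bolt's axis, at the box's y = 0
- bolt: steel rod of 12 mm diameter along the box's y, axis at the box's x = -15 mm, 109 mm up (14 mm above the deck); origin on the axis at the handle (box y = -120 mm when drawn right back), axes as the box's. It slides to the left (+y) to lock: about 2 N over the deck, up to 8 N while it draws the lid down. A fixed strap (top 12 mm above the axis) stands behind it at y = -147 to -135 mm
- bolt_nose (a point): round tip of the bolt, 83.5 mm ahead (+y) of the handle; locked it stands through the keeper
- handle (a joint): turn of the bolt's handle about the bolt's axis, rad: 0 upright, grows as it turns down toward the robot (the box's -x), about 1.45 lying in the notch. It stays where it is left; under 1 N moves it. It is a straight steel stalk, 8 mm thick, with a black 16 mm ball, and moves along with the bolt. Pushing it with more than 12 N against the stop or down on its rest may bend the guide
- handle_knob (a point): centre of the handle's black ball, 46 mm from the bolt's axis; lowered in the notch the ball lies on a small rubber rest, its centre 5 mm higher than the axis
- guide_mean (a point): mean place of the stop: box x = -15, y = -57.5 mm, on the bolt's axis. The real stop, a strap over the bolt (top 13 mm above the axis), is up to 17 mm left or right of it: the steel guide has slotted holes. Slide till you feel it. Just before it is a notch, 10.5 mm wide, in the guide's rail 16 mm in front of the axis; elsewhere the rail (top 14 mm above the axis) stops the handle at 0.6 rad
- lemon: yellow lemon, 71 x 53 x 51 mm, lying on the wooden chopping board at the left; origin on its underside; leave alone
- lime: green lime, 53 x 46 x 48 mm, on the worktop behind the box at the left; origin on its underside; leave alone
- salt_box: small brown maple box with a lid, 130 x 124 x 93 mm, on the worktop behind the box at the right; origin at the centre of its underside; leave alone
- scraper: bench scraper, a steel blade with a brown wooden grip, 94 x 156 x 22 mm, lying on the worktop to the right of the box; leave alone

How it is judged (in metres and radians):
On the way, in this order (a step that is already met when the one before it is completed fails the run):
1. the lid is down on its cushion (opened less than 0.04 rad), the bolt not yet in the keeper (value of joint lid below 0.04 rad and y of bolt_nose in the frame of blade_box below -0.015 m), for 0.1 s.
2. the bolt is across, its nose through the keeper, the handle still up (value of joint lid below 0.02 rad and y of bolt_nose in the frame of keeper above 0 m and value of joint handle below 1 rad), for 0.1 s.
At the end, for the whole second after the job is handed in: The lid is drawn down (opened less than 0.015 rad), the bolt's nose is past the middle of the keeper, the handle lies in the notch (turned down more than 1.3 rad) and the bolt is at rest (value of joint lid below 0.015 rad and y of bolt_nose in the frame of keeper above 0 m and value of joint handle above 1.3 rad and linear speed of bolt below 0.01 m/s); the robot touches nothing.
It fails at once if the bolt and its handle press on their stop, guide, rest and the lid with more than 20 N in all (the lid's own push takes about 6 N of it) (contact force between bolt and blade_box above 20 N).
It fails at once if the lemon is moved by more than 30 mm (distance of lemon from where it was at the start of the episode above 0.03 m).
It fails at once if the lime is moved by more than 30 mm (distance of lime from where it was at the start of the episode above 0.03 m).
It fails at once if the salt box is moved by more than 30 mm (distance of salt_box from where it was at the start of the episode above 0.03 m).
It fails at once if the scraper is moved by more than 30 mm (distance of scraper from where it was at the start of the episode above 0.03 m).
It also fails if it takes over 53 s, if anything falls off the work surface, if the arm or the gripper's body presses on something with over 40 N, if the wrist force passes 120 N, or if a joint passes its speed limit or range.

## Working session

There is one attempt and no reset: what is moved stays moved. The work goes in short steps, Python scripts to look and compute and a tool call to move; the robot and the scene stay as the last step left them, time stands still between calls to the robot, and variables do not carry over. Pictures are saved under pics/ and viewed, at most 10 in all, crops included, and the job is handed in when it is done.

Besides the shell and the picture viewer there is one more tool, called after "Call:" as a command line: name --argument value ..., lists and objects as JSON in quotes. step_arm: Moves the arm, as the interface text tells. Its arguments: {"type":"object","properties":{"increments":{"type":"array","items":{"type":"array","items":{"type":"array","items":{"type":"number"}}}},"newtons":{"type":"number"}},"required":["increments"]}

```bash
ls; mkdir -p pics; python3 - <<'E'
from cell import manip, optics
import cv2,numpy as np
for n in ("scene","top"):
    c=optics.camera(n); cv2.imwrite(f"pics/{n}0.png",c["frame"][:,:,::-1]); np.savez(f"{n}0.npz",**c)
    print(n,c["mtx"].round(1).tolist(),c["cam_to_world"].round(3).tolist())
print(manip.read_state())
E
```

```text
pics
scene [[530.9, 0.0, 312.9], [0.0, 530.9, 235.4], [0.0, 0.0, 1.0]] [[-0.544, -0.65, 0.531, -268.667], [-0.839, 0.415, -0.351, 570.254], [0.008, -0.636, -0.772, 1332.756], [0.0, 0.0, 0.0, 1.0]]
top [[533.1, 0.0, 313.3], [0.0, 533.1, 241.7], [0.0, 0.0, 1.0]] [[0.024, -0.995, 0.096, 441.711], [-1.0, -0.025, -0.006, 36.823], [0.008, -0.096, -0.995, 1505.582], [0.0, 0.0, 0.0, 1.0]]
{'clock': 0.1, 'joints': array([-1.24562486e+00,  3.00396304e-01,  1.52147789e+00,  3.27761061e-05,
        1.32069474e+00, -6.66241654e-02]), 'qd': array([-0.0002958 , -0.00071083, -0.00422297, -0.00071651, -0.00163734,
       -0.00040123]), 'effort': array([ 1.82773609e-03, -5.32642651e+01, -3.53283727e+01,  7.09915627e-02,
        2.34476512e-02, -4.50756488e-05]), 'eef_pos': array([ 209.99648967, -508.30722254,  404.17091359]), 'eef_rot': array([-3.14062065e+00, -9.66738192e-05,  3.91787462e-01]), 'wrist_force': array([ 0.25115513, -1.31287587, -0.92720395]), 'moment': array([ 0.01305496, -0.03109384, -0.04928626]), 'finger_force': 0.0, 'finger_gap': 94.0374248819789}
```

View pics/top0.png

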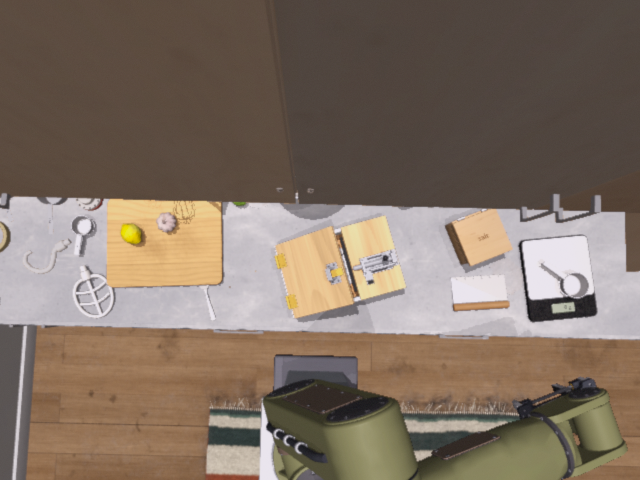

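View pics/scene0.png

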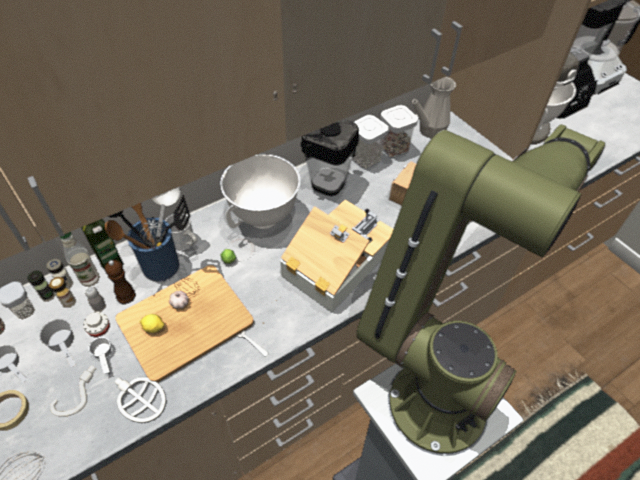

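The top view shows the box with its lid partly open: hinge side at about (285,280), free edge from (330,228) to (355,308). The deck spans about (340..402, 218..300), with the bolt at about (375,263). The scene view shows the same lid and the knob near (358,225). Next I'll measure the deck and the lid by depth.

```bash
cat > h.py <<'E'
import numpy as np,cv2
def cloud(c):
    z=c["range_z"].astype(float);v,u=np.indices(z.shape);K=c["mtx"]
    p=np.stack([(u-K[0,2])/K[0,0]*z,(v-K[1,2])/K[1,1]*z,z],-1)
    T=c["cam_to_world"];return p@T[:3,:3].T+T[:3,3]
def px(c,p):
    T=c["cam_to_world"];q=(np.asarray(p)-T[:3,3])@T[:3,:3];q=q@c["mtx"].T;return q[...,:2]/q[...,2:]
E
python3 - <<'E'
from h import *
for n in ("top","scene"):
    c=np.load(n+"0.npz");P=cloud(c);hsv=cv2.cvtColor(c["frame"],cv2.COLOR_RGB2HSV)
    wood=(hsv[...,0]>8)&(hsv[...,0]<28)&(hsv[...,1]>60)&(hsv[...,2]>120)
    reg=(P[...,0]>300)&(P[...,0]<750)&(P[...,1]>-220)&(P[...,1]<180)&(P[...,2]>70)&(P[...,2]<260)&(c["range_z"]>0)
    m=wood&reg
    d=m&(abs(P[...,2]-95)<6)
    k,l,s,_=cv2.connectedComponentsWithStats(d.astype(np.uint8))
    for i in range(1,k):
        if s[i,4]>300:
            Q=P[l==i];r=cv2.minAreaRect(Q[:,:2].astype(np.float32));print(n,"deck",s[i],r,Q[:,2].mean(),cv2.boxPoints(r).round(0).tolist())
    m2=m&(P[...,2]>102);Q=P[m2];
    print("lid n",len(Q),Q.min(0),Q.max(0))
    # plane fit robust
    w=np.ones(len(Q),bool)
    for _ in range(5):
        A=np.c_[Q[w][:,:2],np.ones(w.sum())];co=np.linalg.lstsq(A,Q[w][:,2],rcond=None)[0]
        w=abs(np.c_[Q[:,:2],np.ones(len(Q))]@co-Q[:,2])<6
    nrm=np.array([-co[0],-co[1],1]);nrm/=np.linalg.norm(nrm)
    print("plane",co,"n",nrm,"angle",np.arccos(nrm[2]),"dir",np.degrees(np.arctan2(nrm[1],nrm[0])),w.sum())
    r=cv2.minAreaRect(Q[w][:,:2].astype(np.float32));print(r,cv2.boxPoints(r).round(0).tolist())
    # steel above deck
    st=(hsv[...,1]<50)&reg&(P[...,2]>100);print("steel",st.sum(),P[st].mean(0))
    dk=(hsv[...,2]<60)&reg&(P[...,2]>120);print("dark",dk.sum(),P[dk].mean(0) if dk.sum() else 0, np.argwhere(dk).mean(0) if dk.sum() else 0)
E
```

```text
top deck [ 341  216   53   51 1547] ((584.3111572265625, -116.69304656982422), (108.62100219726562, 124.0323486328125), 16.487424850463867) 95.8439469959105 [[515.0, -73.0], [550.0, -192.0], [654.0, -161.0], [619.0, -42.0]]
top deck [352 266  53  34 962] ((486.0049743652344, -145.97703552246094), (85.60226440429688, 123.24972534179688), 16.22881507873535) 95.64169981743152 [[428.0, -99.0], [462.0, -217.0], [544.0, -193.0], [510.0, -75.0]]
lid n 4407 [ 378.56404555 -199.07048808  102.02045263] [638.92988824 126.9537588  200.48435447]
plane [ 0.18782323 -0.610816   70.30661891] n [-0.15826699  0.51469677  0.842638  ] angle 0.5686327540362555 dir 107.09243268086725 4041
((493.1319580078125, 26.856826782226562), (199.2017364501953, 153.5134735107422), 17.080230712890625) [[375.0, 71.0], [420.0, -76.0], [611.0, -17.0], [566.0, 129.0]]
steel 651 [ 514.92296937 -102.30720748  137.21687898]
dark 6 [ 533.24471774 -152.33813649  163.36367605] [258.33333333 384.83333333]
scene deck [329 200  36  29 563] ((596.1994018554688, -132.20376586914062), (96.32359313964844, 92.8479995727539), 17.5051937
[... 360 characters left out ...]
910156, 100.8665771484375), (200.63333129882812, 35.21465301513672), 20.39959144592285) 96.89694847049324 [[371.0, 82.0], [383.0, 49.0], [571.0, 119.0], [559.0, 152.0]]
lid n 3668 [ 379.28775078 -189.39423922  102.02632929] [607.46129813 131.37469675 199.43386453]
plane [ 0.18641396 -0.60951612 70.93975197] n [-0.15719749  0.51398728  0.84327102] angle 0.5674560898723142 dir 107.00568922745536 3228
((491.522705078125, 29.490615844726562), (201.96737670898438, 149.9571075439453), 16.479631423950195) [[373.0, 73.0], [416.0, -71.0], [610.0, -14.0], [567.0, 130.0]]
steel 1518 [660.15143254 -24.08790185 150.96925774]
dark 301 [ 727.9410627  -180.32161821  212.82131032] [156.08637874 338.31561462]
```

```bash
python3 - <<'E'
from h import *
a=cv2.imread("pics/top0.png")[205:325,260:420];b=cv2.imread("pics/scene0.png")[190:300,270:410]
a=cv2.resize(a,(560,420),interpolation=3)
b=cv2.resize(b,None,fx=4,fy=4,interpolation=3)
cv2.imwrite("pics/a.png",a);cv2.imwrite("pics/b.png",b)
E
```

```text
(no output)
```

View pics/a.png

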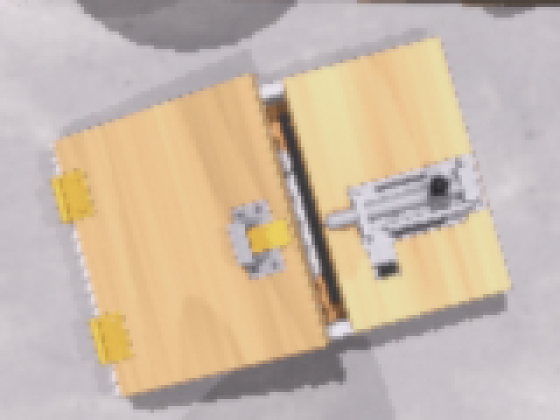

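The crop shows the guide and bolt on the deck. The upright knob is at crop (438,187), the nose at (330,220), and the black rest of the notch at (387,268), just before the stop. The lid has its keeper and brass ramp near (262,237). I'll compute the box frame and these points from that.

```bash
cat >> h.py <<'E'
yaw=np.radians(17.0);EX=np.array([np.cos(yaw),np.sin(yaw),0]);EY=np.array([-np.sin(yaw),np.cos(yaw),0])
O=np.array([513.7,-41.3,0])
def tobox(p): d=np.asarray(p)-O;return np.array([d@EX,d@EY,d[2]])
def world(b): return O+b[0]*EX+b[1]*EY+np.array([0,0,b[2]])
def ray(c,u,v,z):
    T=c["cam_to_world"];d=T[:3,:3]@np.linalg.inv(c["mtx"])@[u,v,1];return T[:3,3]+d*(z-T[2,3])/d[2]
def tip():
    from cell import manip
    s=manip.read_state();from scipy.spatial.transform import Rotation as R
    Rm=R.from_euler("xyz",s["eef_rot"]).as_matrix()
    print("t",s["clock"].round(2) if hasattr(s["clock"],"round") else s["clock"],"tip box",tobox(s["eef_pos"]+199*Rm[:,2]).round(1),"rot",s["eef_rot"].round(4),"F",s["wrist_force"].round(2),"gap",s["finger_gap"].round(1));return Rm
E
python3 - <<'E'
from h import *
c=np.load("top0.npz");f=lambda a,b:(a/3.5+260-.36,b/3.5+205-.36)
for n,(a,b),z in (("knob",(438,187),155),("nose",(330,220),109),("rest",(387,268),105),("restR",(398,268),105),("restL",(374,270),105),("deckR",(468,40),95),("far",(440,38),95),("nearR",(511,290),95),("nearL",(352,331),95),("farL",(285,82),95),("stopcorner",(357,200),115)):
    print(n,tobox(ray(c,*f(a,b),z)).round(1))
P=cloud(c);q=P[180:204,240:420].reshape(-1,3);print("cabinet edge",q[:,0].min(),np.percentile(q[:,2],[5,50,95]))
h=P[206:215,200:420].reshape(-1,3);print(np.percentile(h,[5,50,95],axis=0).round())
c2=np.load("scene0.npz");P2=cloud(c2).reshape(-1,3);m=(P2[:,0]<760)&(P2[:,0]>550)&(P2[:,1]>-300)&(P2[:,1]<150)&(P2[:,2]>130)&(P2[:,2]<600)
b=P2[m];print("tall things",len(b));
for x in range(550,760,35):
    k=(b[:,0]>=x)&(b[:,0]<x+35);print(x,k.sum(),np.percentile(b[k],[0,50,100],axis=0).round().tolist() if k.sum() else "")
for w in ((-60,10,200),(-15,-145,130)): print(w,world(w)+[0,0,199])
R=tip();from cell import manip
print("delta tool", (R.T@(world((-60,12,215))+[0,0,199]-manip.read_state()["eef_pos"])).round(1))
E
```

```text
knob [ -12.9 -113.3  155. ]
nose [-13.8 -35.4 109. ]
rest [-59.8 -67.  105. ]
restR [-62. -75. 105.]
restL [-58.6 -57.2 105. ]
deckR [  90.4 -176.3   95. ]
far [  97.6 -156.1   95. ]
nearR [-100.9 -153.8   95. ]
nearL [-98.2 -29.6  95. ]
farL [ 96.8 -32.7  95. ]
stopcorner [ -5.  -58.4 115. ]
cabinet edge 441.7111783358929 [483.09521804 597.18188003 689.59041955]
[[ 660. -237.   -4.]
 [ 676.   40.    2.]
 [ 691.  318.   23.]]
tall things 8620
550 450 [[550.0, -29.0, 130.0], [567.0, 26.0, 161.0], [585.0, 82.0, 195.0]]
585 6451 [[585.0, -300.0, 133.0], [617.0, -52.0, 534.0], [620.0, 150.0, 600.0]]
620 483 [[620.0, -298.0, 459.0], [621.0, -22.0, 537.0], [630.0, 150.0, 600.0]]
655 168 [[676.0, 14.0, 132.0], [686.0, 65.0, 158.0], [690.0, 117.0, 177.0]]
690 310 [[690.0, -205.0, 130.0], [705.0, 102.0, 157.0], [725.0, 150.0, 235.0]]
725 758 [[725.0, -267.0, 130.0], [743.0, -184.0, 209.0], [760.0, 150.0, 250.0]]
(-60, 10, 200) [453.39799759 -49.27925472 399.        ]
(-15, -145, 130) [ 541.74932585 -184.34976519  329.        ]Traceback (most recent call last):
  File "<stdin>", line 12, in <module>
  File "h.py", line 18, in tip
    print("t",s["clock"].round(2) if hasattr(s["clock"],"round") else s["clock"],"tip box",tobox(s["eef_pos"]+199*Rm[:,2]).round(1),"rot",s["eef_rot"].round(4),"F",s["wrist_force"].round(2),"gap",s["finger_gap"].round(1));return Rm
                                                                                                                                                                                                    ^^^^^^^^^^^^^^^^^^^^^
AttributeError: 'float' object has no attribute 'round'
```

Call:
step_arm --increments '[[[0, 0, 0.121, 0, 0, -0.25, 1], [0, 0, 0, 0.655, -0.66, 0, 1], [0, 0, 0, 0.655, -0.66, 0, 1], [0, 0, 0, 0.655, -0.66, 0, 1], [0, 0, 0, 0.655, -0.66, 0, 1]]]' --newtons 15

```text
clock: 0.6
eef_pos: [279.7, -375.3, 414.4]
eef_rot: [-3.141, 0.0, 0.296]
wrist_force: [0.3, 0.6, 1.1]
finger_gap: 57.4
finger_force: 0.0
```

Call:
step_arm --increments '[[[0, 0, 0, 0.655, -0.66, 0, 1], [0, 0, 0, 0.655, -0.66, 0, 1], [0, 0, 0, 0.655, -0.66, 0, 1], [0, 0, 0, 0.655, -0.66, 0, 1], [0, 0, 0, 0.655, -0.66, 0, 1]]]'

```text
clock: 1.1
eef_pos: [366.4, -210.7, 414.5]
eef_rot: [-3.141, 0.0, 0.297]
wrist_force: [0.3, -0.2, 0.7]
finger_gap: 17.6
finger_force: 0.0
```

Call:
step_arm --increments '[[[0, 0, 0, 0.655, -0.66, 0, 1], [0, 0, 0, 0.655, -0.66, 0, 1], [0, 0, 0, 0.655, -0.66, 0, 1], [0, 0, 0, 0.655, -0.66, 0, 1], [0, 0, 0, 0.655, -0.66, 0, 1]]]'

```text
clock: 1.6
eef_pos: [453.1, -46.1, 414.5]
eef_rot: [-3.141, 0.0, 0.297]
wrist_force: [0.8, -1.3, 1.1]
finger_gap: 0.6
finger_force: 0.0
```

```bash
sed -i 's/s\["finger_gap"\].round(1)/round(float(s["finger_gap"]),1)/; s/s\["clock"\].round(2) if hasattr(s\["clock"\],"round") else s\["clock"\]/round(float(s["clock"]),2)/' h.py; python3 -c "
from h import *
tip()
from cell import optics
c=optics.camera('wrist');cv2.imwrite('pics/w0.png',c['frame'][:,:,::-1])"
```

```text
t 1.6 tip box [-59.4  13.2 215.5] rot [-3.1415e+00  2.0000e-04  2.9680e-01] F [ 0.8  -1.28  1.06] gap 0.6
```

Call:
step_arm --increments '[[[0, 0, 0, 0, 0, 0.3, 1], [0, 0, 0, 0, 0, 0.3, 1], [0, 0, 0, 0, 0, 0.3, 1], [0, 0, 0, 0, 0.03, 0.3, 1], [0, 0, 0, 0, 0.06, 0.3, 1]]]'

```text
clock: 2.15
eef_pos: [453.6, -51.7, 353.6]
eef_rot: [-3.142, 0.0, 0.296]
wrist_force: [-0.1, -0.9, 1.8]
finger_gap: 0.3
finger_force: 0.6
```

Call:
step_arm --increments '[[[0, 0, 0, 0, 0.06, 0.3, 1], [0, 0, 0, 0, 0.06, 0.3, 1], [0, 0, 0, 0, 0.03, 0.3, 1], [0, 0, 0, 0, 0.03, 0.2, 1], [0, 0, 0, 0, 0.03, 0.1, 1]]]'

```text
clock: 2.65
eef_pos: [456.1, -59.1, 305.7]
eef_rot: [-3.141, 0.001, 0.297]
wrist_force: [0.4, 1.0, 0.5]
finger_gap: 0.5
finger_force: 0.4
```

Call:
step_arm --increments '[[[0, 0, 0, 0, 0, 0.075, 1], [0, 0, 0, 0, 0, 0.075, 1], [0, 0, 0, 0, 0, 0.05, 1], [0, 0, 0, 0, 0, 0, 1]]]'

```text
clock: 3.05
eef_pos: [456.2, -59.0, 298.6]
eef_rot: [-3.142, -0.0, 0.297]
wrist_force: [-0.2, 0.8, -0.1]
finger_gap: 0.3
finger_force: 0.0
```

Call:
step_arm --increments '[[[0, 0, 0, 0, 0, 0.05, 1], [0, 0, 0, 0, 0, 0.025, 1], [0, 0, 0, 0, 0, 0, 1], [0, 0, 0, 0, 0, 0, 1]]]'

```text
clock: 3.45
eef_pos: [456.3, -59.1, 295.8]
eef_rot: [3.141, -0.0, 0.297]
wrist_force: [0.7, -0.4, 2.3]
finger_gap: 0.6
finger_force: 1.2
```

Call:
step_arm --increments '[[[0, 0, 0, 0, 0, 0.04, 1], [0, 0, 0, 0, 0, 0, 1], [0, 0, 0, 0, 0, -0.5, 1], [0, 0, 0, 0, 0, -0.85, 1], [0, 0, 0, 0, 0, -0.85, 1]]]'

```text
clock: 3.95
eef_pos: [456.0, -59.1, 382.7]
eef_rot: [-3.141, 0.001, 0.297]
wrist_force: [0.2, 0.4, -0.3]
finger_gap: 0.3
finger_force: 0.0
```

Call:
step_arm --increments '[[[0, 0, 0, 0.23, 0.75, 0, 1], [0, 0, 0, 0.23, 0.75, 0, 1], [0, 0, 0, 0.23, 0.75, 0, 1], [0, 0, 0, 0.23, 0.75, 0, 1], [0, 0, 0, 0.23, 0.75, 0, 1]]]'

```text
clock: 4.45
eef_pos: [544.6, -190.2, 381.6]
eef_rot: [-3.141, 0.0, 0.297]
wrist_force: [0.1, 0.2, 0.4]
finger_gap: 0.6
finger_force: 0.0
```

```bash
python3 -c "
from h import *
tip()
from cell import optics
c=optics.camera('top');P=cloud(c)
m=(P[...,2]>60)&(P[...,2]<130)&(P[...,0]>350)&(P[...,0]<650)
B=np.stack([(P-O)@EX,(P-O)@EY,P[...,2]],-1)
k=m&(abs(B[...,0]+60)<25)&(abs(B[...,1]-60)<80)
A=np.c_[B[k][:,1],np.ones(k.sum())];print('lid slope,z',np.linalg.lstsq(A,B[k][:,2],rcond=None)[0],k.sum())
w=optics.camera('wrist');s=c['frame'][205:325,260:420]
a=np.hstack([cv2.resize(s,(480,360),interpolation=3)]);b=cv2.resize(w['frame'],(480,360))
a=cv2.resize(a,(400,300));b=cv2.resize(w['frame'],(400,300));cv2.imwrite('pics/c.png',np.hstack([a,b])[:,:,::-1])"
```

```text
t 4.45 tip box [ -14.1 -151.3  182.6] rot [-3.1411e+00  5.0000e-04  2.9680e-01] F [0.07 0.2  0.41] gap 0.6
lid slope,z [-8.90767262e-03  9.75873640e+01] 1160
```

View pics/c.png

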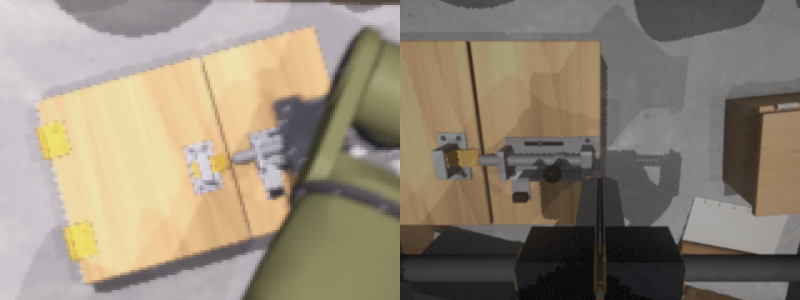

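The lid is shut, with a measured slope of about 0.009 rad. In the wrist view (right half) the knob is at (551,173), the nose at (480,160), the stop strap at about (502,160) and the fingers behind the knob at (598,200). Next I'll lower the fingers behind the handle and push it gently.

Call:
step_arm --increments '[[[0, 0, 0, 0, 0, 0.4, 1], [0, 0, 0, 0, 0, 0.4, 1], [0, 0, 0, 0, 0, 0.4, 1], [0, 0, 0, 0, -0.05, 0, 1], [0, 0, 0, 0, -0.1, 0, 1]]]'

```text
clock: 5.05
eef_pos: [542.2, -183.0, 334.3]
eef_rot: [-3.141, 0.0, 0.297]
wrist_force: [0.1, 0.3, 1.0]
finger_gap: 0.4
finger_force: 0.0
```

Call:
step_arm --increments '[[[0, 0, 0, 0, -0.1, 0, 1], [0, 0, 0, 0, -0.1, 0, 1], [0, 0, 0, 0, -0.1, 0, 1], [0, 0, 0, 0, 0, 0, 1]]]'

```text
clock: 5.45
eef_pos: [538.7, -171.4, 334.5]
eef_rot: [3.141, -0.001, 0.297]
wrist_force: [0.8, -0.6, 0.2]
finger_gap: 0.7
finger_force: 0.0
```

```bash
python3 -c "
from h import *
tip()
from cell import optics
w=optics.camera('wrist');cv2.imwrite('pics/d.png',w['frame'][:,:,::-1])"
```

```text
t 5.45 tip box [ -14.  -131.8  135.5] rot [ 3.1411e+00 -6.0000e-04  2.9720e-01] F [ 0.83 -0.61  0.16] gap 0.7
```

View pics/d.png

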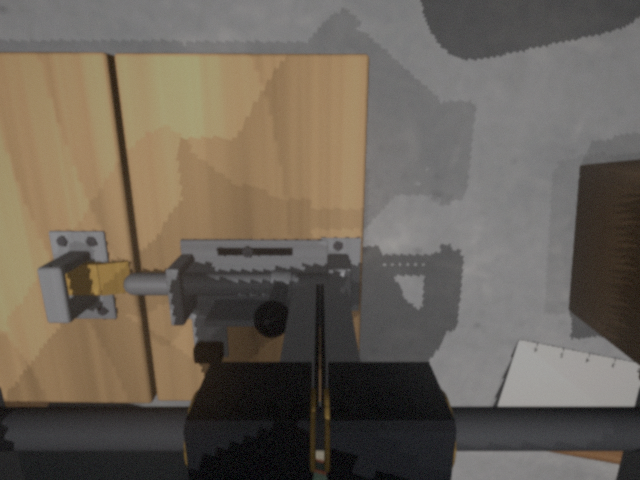

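The wrist view shows the ball at (272,318) just ahead of the finger edge (about x=287), the nose at (127,283), and the black rest at (208,350). Now I'll push the bolt.

Call:
step_arm --increments '[[[0, 0, 0, 0, -0.075, 0, 1], [0, 0, 0, 0, -0.075, 0, 1], [0, 0, 0, 0, -0.075, 0, 1], [0, 0, 0, 0, -0.075, 0, 1], [0, 0, 0, 0, -0.075, 0, 1]]]'

```text
clock: 6.0
eef_pos: [534.4, -157.3, 334.1]
eef_rot: [3.141, -0.0, 0.297]
wrist_force: [0.0, -0.8, 2.7]
finger_gap: 0.7
finger_force: 0.8
```

Call:
step_arm --increments '[[[0, 0, 0, 0, -0.05, 0, 1], [0, 0, 0, 0, -0.05, 0, 1], [0, 0, 0, 0, -0.05, 0, 1], [0, 0, 0, 0, -0.05, 0, 1], [0, 0, 0, 0, -0.05, 0, 1]]]'

```text
clock: 6.5
eef_pos: [531.5, -148.2, 334.2]
eef_rot: [3.14, -0.0, 0.296]
wrist_force: [3.1, -5.4, 1.3]
finger_gap: 0.1
finger_force: 2.9
```

```bash
python3 -c "
from h import *
tip()
from cell import optics
w=optics.camera('wrist');cv2.imwrite('pics/e.png',w['frame'][180:,:,::-1])"
```

```text
t 6.5 tip box [ -14.1 -107.7  135.2] rot [ 3.1404e+00 -5.0000e-04  2.9640e-01] F [ 3.09 -5.37  1.26] gap 0.1
```

View pics/e.png

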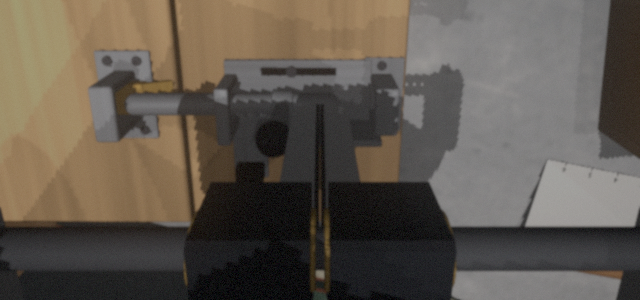

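The nose (about x=130 in this crop) is entering the keeper throat, and the push force is about 6 N. About 20 mm is left to the strap, so I'll slow down.

Call:
step_arm --increments '[[[0, 0, 0, 0, -0.04, 0, 1], [0, 0, 0, 0, -0.04, 0, 1], [0, 0, 0, 0, -0.04, 0, 1], [0, 0, 0, 0, -0.04, 0, 1], [0, 0, 0, 0, 0, 0, 1]]]'

```text
clock: 7.05
eef_pos: [529.6, -141.9, 334.2]
eef_rot: [3.141, -0.0, 0.297]
wrist_force: [1.2, -3.1, 1.3]
finger_gap: 0.6
finger_force: 2.3
```

Call:
step_arm --increments '[[[0, 0, 0, 0, -0.025, 0, 1], [0, 0, 0, 0, -0.025, 0, 1], [0, 0, 0, 0, -0.025, 0, 1], [0, 0, 0, 0, 0, 0, 1]]]'

```text
clock: 7.45
eef_pos: [528.8, -139.1, 334.2]
eef_rot: [3.141, -0.0, 0.297]
wrist_force: [1.6, -5.4, 1.5]
finger_gap: 0.7
finger_force: 2.7
```

Call:
step_arm --increments '[[[0, 0, 0, 0, -0.025, 0, 1], [0, 0, 0, 0, -0.025, 0, 1], [0, 0, 0, 0, -0.025, 0, 1], [0, 0, 0, 0, 0, 0, 1]]]'

```text
clock: 7.85
eef_pos: [527.9, -136.3, 334.2]
eef_rot: [3.141, -0.0, 0.297]
wrist_force: [2.0, -5.1, 2.0]
finger_gap: 0.8
finger_force: 2.8
```

```bash
python3 -c "
from h import *
tip()
from cell import optics
w=optics.camera('wrist');cv2.imwrite('pics/f.png',cv2.resize(w['frame'][220:400,60:420,::-1],(720,360)))"
```

```text
t 7.85 tip box [-14.1 -95.1 135.2] rot [ 3.1407e+00 -3.0000e-04  2.9660e-01] F [ 2.03 -5.09  2.02] gap 0.8
```

View pics/f.png

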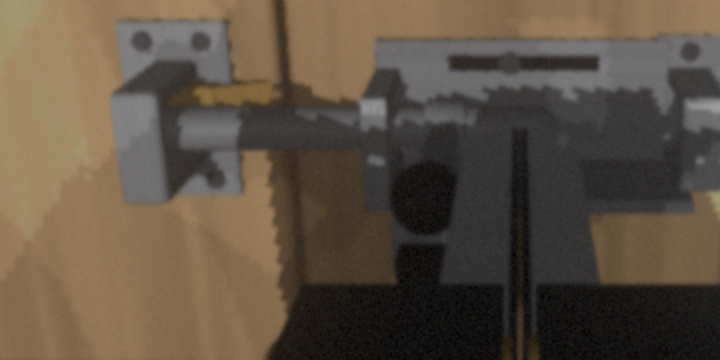

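The ball (425,198) is close to the strap's edge (395), and the nose (185,128) is inside the keeper. I'll continue in small steps.

Call:
step_arm --increments '[[[0, 0, 0, 0, -0.025, 0, 1], [0, 0, 0, 0, -0.025, 0, 1], [0, 0, 0, 0, 0, 0, 1]]]'

```text
clock: 8.2
eef_pos: [527.3, -134.4, 334.2]
eef_rot: [3.141, -0.0, 0.297]
wrist_force: [2.0, -4.9, 2.0]
finger_gap: 0.5
finger_force: 2.8
```

Call:
step_arm --increments '[[[0, 0, 0, 0, -0.025, 0, 1], [0, 0, 0, 0, -0.02, 0, 1], [0, 0, 0, 0, 0, 0, 1]]]'

```text
clock: 8.5
eef_pos: [526.8, -132.6, 334.2]
eef_rot: [3.141, -0.0, 0.297]
wrist_force: [1.8, -5.7, 1.1]
finger_gap: 0.3
finger_force: 2.9
```

Call:
step_arm --increments '[[[0, 0, 0, 0, -0.02, 0, 1], [0, 0, 0, 0, -0.02, 0, 1], [0, 0, 0, 0, 0, 0, 1]]]'

```text
clock: 8.8
eef_pos: [526.3, -131.1, 334.2]
eef_rot: [3.141, -0.0, 0.297]
wrist_force: [2.5, -5.5, 1.6]
finger_gap: 0.5
finger_force: 3.0
```

Call:
step_arm --increments '[[[0, 0, 0, 0, -0.02, 0, 1], [0, 0, 0, 0, -0.015, 0, 1], [0, 0, 0, 0, 0, 0, 1]]]'

```text
clock: 9.1
eef_pos: [525.9, -129.8, 334.2]
eef_rot: [3.141, -0.0, 0.297]
wrist_force: [2.2, -5.2, 1.7]
finger_gap: -0.2
finger_force: 3.0
```

Call:
step_arm --increments '[[[0, 0, 0, 0, -0.02, 0, 1], [0, 0, 0, 0, -0.015, 0, 1], [0, 0, 0, 0, 0, 0, 1]]]'

```text
clock: 9.4
eef_pos: [525.5, -128.5, 334.2]
eef_rot: [3.141, -0.0, 0.297]
wrist_force: [2.4, -6.1, 1.1]
finger_gap: 0.6
finger_force: 3.0
```

```bash
python3 -c "
from h import *
tip()
from cell import optics
w=optics.camera('wrist');cv2.imwrite('pics/g.png',cv2.resize(w['frame'][220:400,60:420,::-1],(720,360)))"
```

```text
t 9.4 tip box [-14.1 -87.  135.2] rot [ 3.1406e+00 -4.0000e-04  2.9660e-01] F [ 2.41 -6.07  1.12] gap 0.6
```

View pics/g.png

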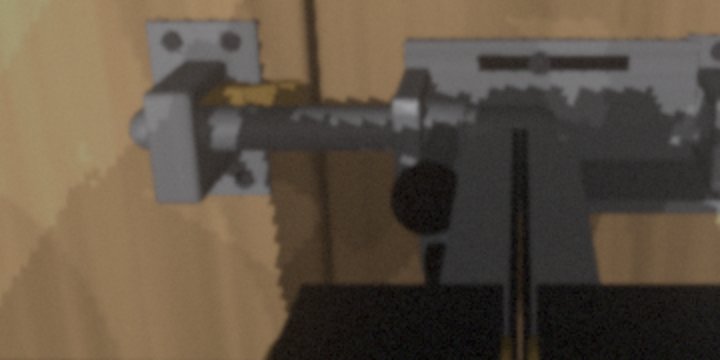

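The nose tip now emerges past the keeper at (140,127). The strap's right face is at about 428 and the stalk lies under the finger at about 450, so a few mm may remain.

Call:
step_arm --increments '[[[0, 0, 0, 0, -0.02, 0, 1], [0, 0, 0, 0, -0.015, 0, 1], [0, 0, 0, 0, 0, 0, 1]]]'

```text
clock: 9.75
eef_pos: [525.1, -127.2, 334.3]
eef_rot: [3.14, -0.001, 0.297]
wrist_force: [2.1, -6.8, 0.8]
finger_gap: 0.7
finger_force: 3.5
```

Call:
step_arm --increments '[[[0, 0, 0, 0, -0.015, 0, 1], [0, 0, 0, 0, -0.015, 0, 1], [0, 0, 0, 0, 0, 0, 1]]]'

```text
clock: 10.05
eef_pos: [524.8, -126.5, 334.3]
eef_rot: [3.139, -0.001, 0.296]
wrist_force: [4.2, -11.1, 0.6]
finger_gap: 0.4
finger_force: 5.9
```

The force rose to about 11.8 N with little motion, so the bolt is at its stop. I'll back off, lift, and go round to the far side of the handle.

Call:
step_arm --increments '[[[0, 0, 0, 0, 0.03, 0, 1], [0, 0, 0, 0, 0.27, 0, 1], [0, 0, 0, 0, 0, -0.5, 1], [0, 0, 0, 0, 0, -0.5, 1], [0, 0, 0, 0, 0, 0, 1]]]'

```text
clock: 10.55
eef_pos: [528.5, -137.6, 376.0]
eef_rot: [3.14, -0.003, 0.297]
wrist_force: [-0.4, 0.0, -0.9]
finger_gap: 0.6
finger_force: 0.0
```

Call:
step_arm --increments '[[[0, 0, 0, 0.35, 0, 0, 1], [0, 0, 0, 0.3, -0.3, 0, 1], [0, 0, 0, 0, -0.5, 0, 1], [0, 0, 0, 0, 0, 0, 1]]]'

```text
clock: 10.95
eef_pos: [543.6, -97.0, 373.0]
eef_rot: [-3.14, 0.001, 0.299]
wrist_force: [-0.8, -0.5, -0.5]
finger_gap: 0.4
finger_force: 0.0
```

```bash
python3 -c "
from h import *
tip()
from cell import optics
w=optics.camera('wrist');cv2.imwrite('pics/i.png',w['frame'][120:,:,::-1])"
```

```text
t 10.95 tip box [ 12.1 -61.7 174. ] rot [-3.1402e+00  1.4000e-03  2.9890e-01] F [-0.77 -0.48 -0.52] gap 0.4
```

View pics/i.png

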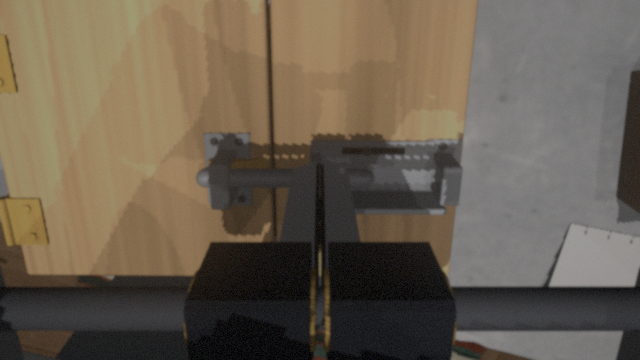

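The fingers cover the ball and sit over the handle's y, and the nose shows through the keeper at (205,178). I'll lower behind the handle and sweep toward the robot.

Call:
step_arm --increments '[[[0, 0, 0, 0, 0.02, 0.45, 1], [0, 0, 0, 0, 0, 0.45, 1], [0, 0, 0, -0.2, 0, 0, 1], [0, 0, 0, -0.15, 0, 0, 1], [0, 0, 0, -0.12, 0, 0, 1]]]'

```text
clock: 11.5
eef_pos: [525.5, -105.7, 338.9]
eef_rot: [3.141, -0.001, 0.296]
wrist_force: [1.0, -0.6, -0.6]
finger_gap: 0.3
finger_force: 0.3
```

Call:
step_arm --increments '[[[0, 0, 0, -0.12, 0, 0, 1], [0, 0, 0, -0.12, 0, 0, 1], [0, 0, 0, -0.1, 0, 0, 1], [0, 0, 0, 0, 0, 0, 1]]]'

```text
clock: 11.9
eef_pos: [512.6, -109.4, 338.3]
eef_rot: [3.141, -0.0, 0.297]
wrist_force: [0.8, -0.0, -0.8]
finger_gap: 0.4
finger_force: 0.1
```

Call:
step_arm --increments '[[[0, 0, 0, -0.05, 0, 0, 1], [0, 0, 0, -0.05, 0, 0, 1], [0, 0, 0, -0.05, 0, 0, 1], [0, 0, 0, 0, 0, 0, 1]]]'

```text
clock: 12.3
eef_pos: [507.1, -111.1, 338.0]
eef_rot: [-3.142, 0.0, 0.297]
wrist_force: [1.0, 0.1, 0.6]
finger_gap: 0.7
finger_force: 0.2
```

Call:
step_arm --increments '[[[0, 0, 0, -0.05, 0, 0, 1], [0, 0, 0, -0.05, 0, 0, 1], [0, 0, 0, -0.05, 0, 0, 1], [0, 0, 0, -0.05, 0, 0, 1], [0, 0, 0, 0, 0, 0, 1]]]'

```text
clock: 12.8
eef_pos: [499.4, -113.4, 338.0]
eef_rot: [-3.141, 0.0, 0.297]
wrist_force: [1.4, 0.0, -1.7]
finger_gap: 0.4
finger_force: 0.8
```

```bash
python3 -c "
from h import *
tip()
from cell import optics
w=optics.camera('wrist');cv2.imwrite('pics/j.png',w['frame'][120:,:,::-1])"
```

```text
t 12.8 tip box [-34.8 -64.8 139. ] rot [-3.1414e+00  1.0000e-04  2.9670e-01] F [ 1.43  0.01 -1.69] gap 0.4
```

View pics/j.png

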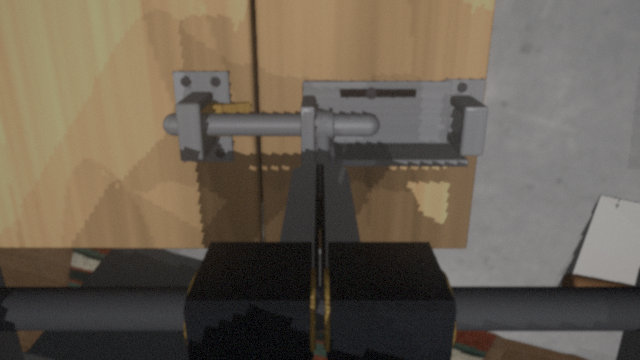

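The view shows the hub against the strap at (320,125), the nose through the keeper at (172,125), and the handle leaning into the notch behind the fingers. I'll lift, go over the ball, and press down gently.

Call:
step_arm --increments '[[[0, 0, 0, 0.05, 0, 0, 1], [0, 0, 0, 0, 0, -0.4, 1], [0, 0, 0, -0.33, 0, 0, 1], [0, 0, 0, -0.27, 0, 0, 1], [0, 0, 0, 0, 0, 0.1, 1]]]'

```text
clock: 13.35
eef_pos: [477.8, -120.1, 350.2]
eef_rot: [3.141, -0.0, 0.296]
wrist_force: [-0.4, -0.4, -0.3]
finger_gap: 0.6
finger_force: 0.0
```

Call:
step_arm --increments '[[[0, 0, 0, 0, 0, 0.1, 1], [0, 0, 0, 0, 0, 0.1, 1], [0, 0, 0, 0, 0, 0.1, 1], [0, 0, 0, 0, 0, 0.1, 1], [0, 0, 0, 0, 0, 0, 1]]]'

```text
clock: 13.85
eef_pos: [478.6, -119.7, 333.2]
eef_rot: [-3.141, 0.001, 0.297]
wrist_force: [-0.3, -0.4, 0.8]
finger_gap: -0.0
finger_force: 0.0
```

```bash
python3 -c "
from h import *
tip()"
```

```text
t 13.85 tip box [-56.6 -64.6 134.2] rot [-3.1408e+00  8.0000e-04  2.9680e-01] F [-0.26 -0.41  0.81] gap -0.0
```

Call:
step_arm --increments '[[[0, 0, 0, 0, 0, 0.075, 1], [0, 0, 0, 0, 0, 0.075, 1], [0, 0, 0, 0, 0, 0.05, 1], [0, 0, 0, 0, 0, 0, 1]]]'

```text
clock: 14.25
eef_pos: [478.5, -119.8, 325.7]
eef_rot: [-3.141, 0.0, 0.297]
wrist_force: [0.7, 0.4, -0.2]
finger_gap: 0.5
finger_force: 0.0
```

Call:
step_arm --increments '[[[0, 0, 0, 0, 0, 0.025, 1], [0, 0, 0, 0, 0, 0.025, 1], [0, 0, 0, 0, 0, 0, 1]]]'

```text
clock: 14.55
eef_pos: [478.5, -119.8, 324.0]
eef_rot: [-3.142, 0.0, 0.297]
wrist_force: [-0.2, 1.0, 0.8]
finger_gap: 0.8
finger_force: 0.1
```

Call:
step_arm --increments '[[[0, 0, 0, 0, 0, 0.025, 1], [0, 0, 0, 0, 0, 0.02, 1], [0, 0, 0, 0, 0, 0, 1]]]'

```text
clock: 14.85
eef_pos: [478.5, -119.8, 322.2]
eef_rot: [-3.142, 0.0, 0.297]
wrist_force: [-1.0, -0.4, 0.8]
finger_gap: 0.3
finger_force: 0.1
```

Call:
step_arm --increments '[[[0, 0, 0, 0, 0, 0.015, 1], [0, 0, 0, 0, 0, 0, 1]]]'

```text
clock: 15.05
eef_pos: [478.5, -119.8, 321.6]
eef_rot: [3.142, -0.0, 0.297]
wrist_force: [-0.4, -0.3, 1.3]
finger_gap: 0.3
finger_force: 0.3
```

Call:
step_arm --increments '[[[0, 0, 0, 0, 0, 0.015, 1], [0, 0, 0, 0, 0, 0, 1]]]'

```text
clock: 15.25
eef_pos: [478.5, -119.8, 321.2]
eef_rot: [3.141, -0.0, 0.297]
wrist_force: [-3.0, -0.4, 3.4]
finger_gap: 0.5
finger_force: 1.5
```

The force rises at tip z ≈ 122 mm, which is where the ball should lie on its rest. I'll retreat and check numerically.

Call:
step_arm --increments '[[[0, 0, 0, 0, 0, -0.3, 1], [0, 0, 0, 0, 0, -0.8, 1], [0, 0, 0, 0, 0, -0.8, 1], [0, 0, 0, -0.8, 0, -0.3, 1], [0, 0, 0, -0.8, 0, 0, 1]]]'

```text
clock: 15.75
eef_pos: [416.7, -138.5, 411.4]
eef_rot: [3.139, -0.003, 0.298]
wrist_force: [-0.7, 0.0, -0.7]
finger_gap: 0.7
finger_force: 0.0
```

```bash
python3 -c "
from h import *
tip()
from cell import optics
for n in ('wrist','scene'):
    c=optics.camera(n);P=cloud(c);B=np.stack([(P-O)@EX,(P-O)@EY,P[...,2]],-1)
    ok=(c['range_z']>0)&(abs(B[...,0])<95)&(B[...,1]>-155)&(B[...,1]<130)&(B[...,2]>85)&(B[...,2]<190)
    v=c['frame'].max(-1)<55
    k=ok&v&(abs(B[...,0]+60)<20)&(abs(B[...,1]+65)<25)&(B[...,2]>100)
    print(n,'dark',k.sum(),B[k].mean(0).round(1) if k.any() else '', B[k].max(0).round(1) if k.any() else '')
    k=ok&(B[...,0]<-5)&(B[...,0]>-28)&(B[...,2]>135);print('above axis region z>135',k.sum())
    k=ok&(B[...,1]>20)&(abs(B[...,0])>40)&(B[...,2]<120)
    if k.sum()>50: print('lid slope',np.linalg.lstsq(np.c_[B[k][:,1],np.ones(k.sum())],B[k][:,2],rcond=None)[0].round(4),k.sum())
    k=ok&(abs(B[...,0]+15)<5)&(abs(B[...,2]-112)<6)&(B[...,1]>-25)&(B[...,1]<40);print('rod y max',B[k][:,1].max().round(1) if k.any() else '')
"
```

```text
t 15.75 tip box [-120.6  -65.   212.4] rot [ 3.1393e+00 -2.8000e-03  2.9790e-01] F [-0.73  0.02 -0.7 ] gap 0.7
wrist dark 9 [-64.4 -67.3 120.8] [-62.8 -59.8 124.7]
above axis region z>135 0
lid slope [-2.60000e-03  9.58883e+01] 12510
rod y max 17.9
scene dark 0  
above axis region z>135 0
lid slope [-5.10000e-03  9.52924e+01] 1132
rod y max 20.6
```

```bash
python3 -c "
from cell import workorder
print(workorder.sign_off())"
```

```text
the job is handed in; nothing more can be done
None
```

I handed the job in at about 16 s, well inside the 53 s limit; the sign-off gave no verdict. My last check showed the lid drawn down (about 0.003–0.005 rad), the bolt against its stop with its nose about 18 mm past the keeper's middle, the handle down in the notch and the arm clear.

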